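# Unlatch the die carrier from its twin safety hook and stand it in the nest

### The arm

A 6-joint arm with a two-finger parallel gripper is mounted at the origin on the work surface; the furniture and walls round the work are solid. World frame = base frame: x ahead of the robot, y to its left, z up, the work surface at z = 0. Lengths are in m, angles in rad, forces in N, time in s.
With the tool pointing down it reaches from about 0.35 to 0.775 m from the base axis. Payload 7.3 kg.
Tool frame: the origin (TCP) lies midway between the tips of the shut fingers; the grasp point (between the pads) lies 19 mm behind it; z points along the fingers, y is the line along which they close (so a half turn about z gives the same grasp; the last joint's range is limited). The gripper opens to 92 mm and grips with 3 to 60 N. Pads are 19 mm wide; open, the fingers measure 130 mm over their backs; the gripper's body (75 mm by 190 mm) begins 47 mm behind the grasp point.
Start: joints at [1.111, 0.342, 1.524, -0, 1.275, -0.146], TCP at [0.162, 0.499, 0.2] pointing down, gripper open.
Joint ranges: [-2.53, 2.53], [-0.77, 2.02], [0.04, 2.7], [-1, 4.14], [0.28, 2.66], [-3.11, 3.11]. Speed limits (rad/s): [2.57, 2.57, 3.14, 3.14, 3.14, 3.14].

### API

Orientations are given as a unit quaternion [x, y, z, w].
In Python, from workcell import ctrl, eyes gives the robot as it stands.
- The arm moves only by the tool drive_tool, never from a script. Its arguments are lists of equal length, an entry for each row: "gripper": the finger opening in m, from 0 to 0.0918; "translation": the shift along the tool's x, y, z in m, a list of three; "yaw": the turn about the tool's z in degrees. In form: {"gripper": [gripper, ...], "translation": [[dx, dy, dz], ...], "yaw": [yaw, ...]}. A call has exactly 10 rows; each row is the pose to reach, as a shift and turn from the pose commanded when the call began, along the tool's axes at that moment; what a row does not reach only later rows make up. A row lasts 1/12 s, in which the tool goes at most 41.7 mm and 7.16 degrees, less where a joint would pass 70% of its speed; a pose out of reach is approached as far as the arm can. A call with a gripper value outside its range is refused whole. The fingers move at their own pace and stop on an object; "newtons" is the grip in N (left out, the last holds). Time passes only in rows, so rows that repeat a pose let the fingers close, or fill a call up. It gives the time, the measured TCP pose, the force, the opening and the grip force at its end, in the units of the state.
- ctrl.get_state(): the state, without advancing time (a new reading comes with each control period).
- eyes.camera(name): name is "side" or "top" or "wrist"; returns the picture (400x640x3 uint8, red, green, blue); there is no depth.
- eyes.camera_info(name): a dict with "intrinsics" (3x3 intrinsics, pixels), "distortion" ([k1, k2, p1, p2, k3] as OpenCV has them; the pictures are not rectified), "T" (4x4, takes a point from camera to world coordinates). Camera axes: x right, y down, z forward; pixel columns grow to the right and rows downward; lengths in m; the calibration is good to about 2 mm. A picture is of the moment at which its call begins: read the wrist's pose just before it. camera_info takes no time and is no camera call; for the wrist camera it gives the pose at the moment of the call.
- ctrl.close_job(): hands the job in; it is judged then, once.
The state is a dict: "time": time; "joint_positions": joint angles; "joint_velocities": joint speeds; "joint_torque": joint torques, N m; "tool_pos": TCP position; "eef_rot": TCP orientation; "ft_force": force on the tool from outside, world axes, zero at the start; "wrist_torque": the same for the moment, N m; "opening": opening from 0.0 (shut) to 1.0 (fully open); "grasp_force": force on a finger pad.
Only numpy, scipy, OpenCV 4.12 (cv2) and the standard library are available. Lean on these libraries where they do the work, as an engineer would, in place of code of your own. Each camera call takes 0.05 s, during which the arm holds its last target. There are 200 camera calls.

### The job

Take the blue die carrier off the grey twin hook beside the press: push it gently back against the two red sprung keepers until they are fully open, keep them pressed while you lift it out, and stand it upright in the aluminium nest, fully home in the pocket. Do not force the hook, and leave the other things on the bench where they are.

Things in the scene. Friction and masses are not known exactly. Their poses are not given: they have to be found in the camera images.
- carrier: Loose die carrier, 0.42 kg. Origin: centre of underside, z up; same after a half turn. Blue block 24 (x) x 60 (y) x 60 (z) mm; steel stem 14 (x) x 26 (y) mm up to z = 122 mm: grip it with the fingers in front of and behind it (closing along x). Steel cross pin, 12 mm thick with squared ends, 114 mm long along y, axis at z = 88 mm; it hangs by the pin's ends in the hook.
- hook: Fixed grey twin hook with yellow throat piece. Origin on the bench under the hanging pin, +x to its back (away from the robot), z up. Base 120 x 150 x 12 mm. Two arms at y = +/-50.5 mm, 86 mm apart; highest point 156 mm. The pin (axis z = 140 mm) lies on level seats, 4 mm clear of upturned front tips. The hook is damaged if the carrier bears on it with over 20 N.
- seat_l (a point): On the axis of the resting pin, left arm (hook +y). Yellow noses reach over the pin from the front, 4 mm above it (it may be raised 2 mm to take its weight off the seats, whose friction resists sliding): it comes out only after sliding back along hook +x, level, by 4 to 22 mm; how far is set by hand anew each time, and not reported. 4 mm side play.
- seat_r (a point): The same at the right arm (hook -y). When pushed 1.5 mm further than the noses need, the pin meets rubber buffers behind it (one per arm): the force then rises steeply, 13 N per mm in all, against 0.2 N per mm for the two keepers before. That rise means fully open; lift straight up from there, still pressing. Buffers yield 5 mm at most.
- keeper_l (a joint): Red sprung keeper gate at the left arm, behind the pin, sliding along hook +x. 0 = closed, pin held under the nose; grows (m) as it is pressed open, at most 0.029. The two together push back with about 3 N when closed, 7.5 N at 22 mm. It springs shut once the pin has risen about 23 mm.
- keeper_r (a joint): The same at the right arm (hook -y).
- nest: Fixed aluminium nest block, 70 (x) x 106 (y) x 32 (z) mm, origin at the centre of its underside, z up. Its top has a rectangular pocket 29 (x) x 65 (y) mm, 20 mm deep (floor 12 mm above the bench), with 3 mm chamfers round the mouth, for the carrier's block (24 x 60 mm): carrier x along nest x, either way round.
- nest_hole0 (a point): Centre of the mouth of the nest's pocket, 32 mm above the bench, axes as the nest's.
- counter: Light grey hand tally counter, 45 mm diameter, 32 mm high, origin at the centre of its underside. Leave alone.
- die: Small brown and grey press die, 36 x 62 x 34 mm, origin at the centre of its underside. Leave alone.
- bottle: Small oil bottle with red cap, 38 mm diameter, 105 mm high, origin at the centre of its underside. Leave alone.
Not all that is in view belongs to the job. Of the things that look like the carrier, the larger one is meant.

How it is judged:
On the way, in this order (a step that is already met when the one before it is completed fails the run):
1. both keepers are pressed open by the carrier (value of joint each of keeper_l, keeper_r above 0.003 m and contact force between carrier and the fingers above 0.5 N), for 0.2 s.
2. the carrier is lifted out of the hook in the gripper and the keepers have sprung shut (z of carrier in the frame of hook above 0.08 m and value of joint each of keeper_l, keeper_r below 0.002 m and contact force between carrier and the fingers above 0.5 N), for 0.1 s.
At the end, for the whole second after the job is handed in: The carrier stands released, upright (within 0.06 rad) and at rest in the nest's pocket, its underside centre within 6 mm of the pocket's centre and at least 18 mm below the mouth; both keepers closed (horizontal distance between carrier and nest_hole0 below 0.006 m and z of carrier in the frame of nest_hole0 below -0.018 m and angle between carrier's own z axis and vertical below 0.06 rad and linear speed of carrier below 0.02 m/s and value of joint each of keeper_l, keeper_r below 0.002 m); the robot touches nothing.
It fails at once if the carrier bears on the hook with more than 20 N (contact force between carrier and hook above 20 N).
It fails at once if the counter is displaced by more than 20 mm (distance of counter from where it was at the start of the episode above 0.02 m).
It fails at once if the die is displaced by more than 20 mm (distance of die from where it was at the start of the episode above 0.02 m).
It fails at once if the oil bottle is displaced by more than 20 mm (distance of bottle from where it was at the start of the episode above 0.02 m).
It also fails if it takes over 70 s, if anything falls off the work surface, if the arm or the gripper's body presses on something with over 40 N, if the wrist force passes 120 N, or if a joint passes its speed limit or range.

## Working session

There is one attempt and no reset: what is moved stays moved. The work goes in short steps, Python scripts to look and compute and a tool call to move; the robot and the scene stay as the last step left them, time stands still between calls to the robot, and variables do not carry over. Pictures are saved under pics/ and viewed, at most 10 in all, crops included, and the job is handed in when it is done.

Besides the shell and the picture viewer there is one more tool, called after "Call:" by a JSON object that holds its "name" and its "arguments". drive_tool: Moves the arm, as the interface text tells. Its arguments: {"type":"object","properties":{"gripper":{"type":"array","items":{"type":"number"}},"translation":{"type":"array","items":{"type":"array","items":{"type":"number"}}},"yaw":{"type":"array","items":{"type":"number"}},"newtons":{"type":"number"}},"required":["gripper","translation","yaw"]}

```bash
mkdir -p pics; ls
cat > h.py <<'E'
import numpy as np,cv2
from workcell import ctrl,eyes
def info(n):
    i=eyes.camera_info(n);return np.array(i["intrinsics"]),np.array(i["distortion"]),np.array(i["T"])
def ray(n,uv,I=None):
    K,d,T=I or info(n)
    p=cv2.undistortPoints(np.array(uv,float).reshape(-1,1,2),K,d).reshape(-1,2)
    r=np.c_[p,np.ones(len(p))]@T[:3,:3].T
    return T[:3,3],r
def plane(n,uv,z,I=None):
    o,r=ray(n,uv,I);return o+r*((z-o[2])/r[:,2])[:,None]
def proj(n,X,I=None):
    K,d,T=I or info(n);W=np.linalg.inv(T)
    return cv2.projectPoints(np.array(X,float).reshape(-1,1,3),cv2.Rodrigues(W[:3,:3])[0],W[:3,3],K,d)[0].reshape(-1,2)
def snap(n,f):
    im=eyes.camera(n);cv2.imwrite('pics/'+f,im[:,:,::-1]);return im
E
python3 - <<'E'
from h import *
a=snap('top','top0.png');b=snap('side','side0.png')
cv2.imwrite('pics/both0.png',cv2.resize(np.vstack([a,b])[:,:,::-1],(480,600)))
for n in('top','side','wrist'):
    print(n,*[np.round(x,3).tolist() for x in info(n)])
print(ctrl.get_state())
E
```

```text
pics
top [[456.4, 0.0, 313.336], [0.0, 456.4, 197.08], [0.0, 0.0, 1.0]] [-0.05, 0.0, 0.0, 0.0, 0.0] [[-0.028, -0.981, 0.192, 0.282], [-0.999, 0.024, -0.022, -0.067], [0.017, -0.193, -0.981, 1.175], [0.0, 0.0, 0.0, 1.0]]
side [[512.956, 0.0, 323.654], [0.0, 512.956, 198.027], [0.0, 0.0, 1.0]] [-0.107, 0.0, 0.0, 0.0, 0.0] [[0.959, -0.142, 0.243, 0.2], [-0.281, -0.537, 0.795, -1.002], [0.018, -0.831, -0.555, 0.752], [0.0, 0.0, 0.0, 1.0]]
wrist [[277.865, 0.0, 319.785], [0.0, 277.865, 202.102], [0.0, 0.0, 1.0]] [-0.014, 0.0, 0.0, 0.0, 0.0] [[0.309, 0.911, 0.273, 0.088], [0.951, -0.296, -0.089, 0.522], [-0.0, 0.287, -0.958, 0.385], [0.0, 0.0, 0.0, 1.0]]
{'time': 0.1, 'joint_positions': array([ 1.11102842e+00,  3.42654670e-01,  1.52491140e+00,  6.39515925e-06,
        1.27539348e+00, -1.46006073e-01]), 'joint_velocities': array([ 0.00054293, -0.00122651, -0.00155079, -0.00178693,  0.00062301,
       -0.00041581]), 'joint_torque': array([ 1.63610363e-03, -4.32002449e+01, -2.44695801e+01,  7.18795834e-02,
        5.25895553e-02, -1.20371587e-05]), 'tool_pos': array([0.16183928, 0.49902016, 0.19941716]), 'eef_rot': array([ 1.56239079e-01,  9.87719030e-01, -6.51425194e-04, -2.06776192e-04]), 'ft_force': array([ 0.7748047 , -0.31321851, -0.31192953]), 'wrist_torque': array([-0.01217659, -0.01712575, -0.02593114]), 'grasp_force': 0.0, 'opening': 0.998584926598962}
```

View pics/top0.png

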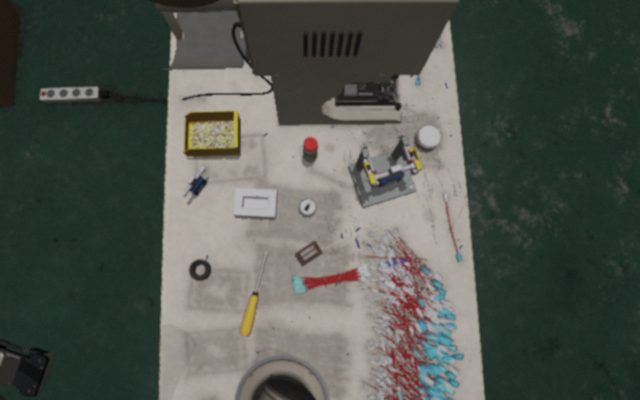

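View pics/side0.png

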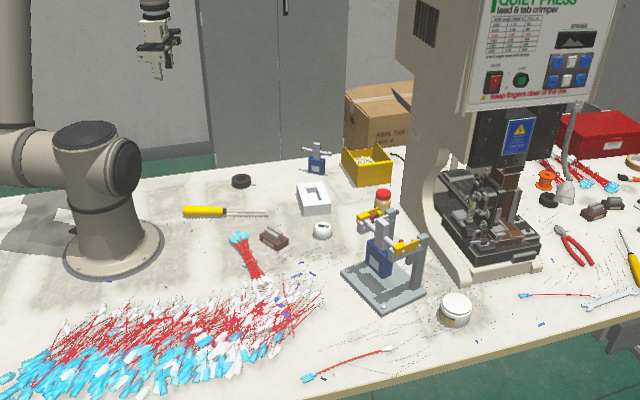

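Top view: hook at about (385,175), nest at (256,203), bottle (311,148), white jar at (428,137), counter (307,207), die (308,252). The small look-alike carrier is at (197,185). I'll enlarge the hook and nest regions to pick points.

Run:
```python
from h import *
a=cv2.imread('pics/top0.png');b=cv2.imread('pics/side0.png')
r=lambda im,x,y,w,h:cv2.resize(im[y:y+h,x:x+w],(400,300),interpolation=cv2.INTER_CUBIC)
cv2.imwrite('pics/c1.png',np.vstack([np.hstack([r(a,340,130,100,75),r(a,215,170,100,75)]),np.hstack([r(b,335,200,120,120*3//4+0),r(b,280,165,80,60)])]))
top=info('top')
# nest bright mask
g=cv2.cvtColor(a,cv2.COLOR_BGR2HSV)
m=((g[...,2]>150)).astype(np.uint8); print(a[203,238],a[203,215],a[203,256],a[230,256])
```

```text
[185 181 183] [162 169 174] [183 180 181] [131 139 146]
```

View pics/c1.png

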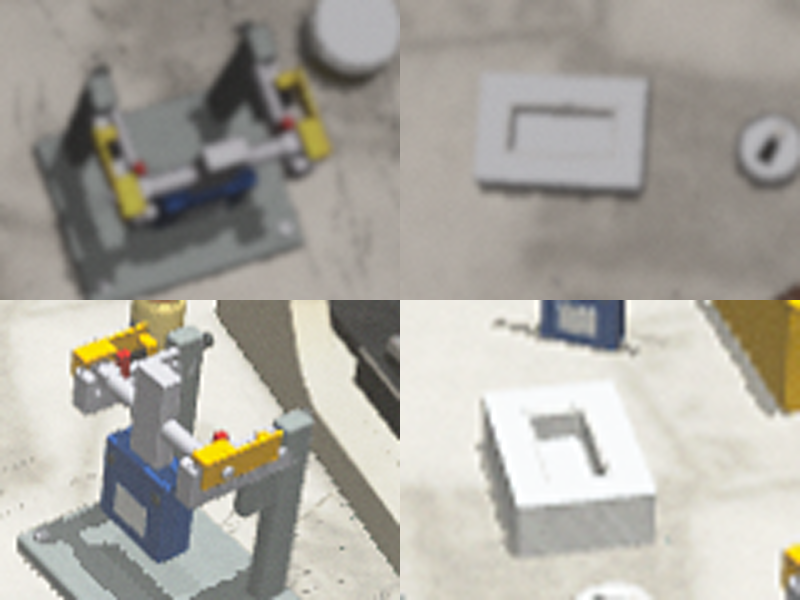

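Crop: carrier's stem top at top-image ≈(396.3,169), pin ends ≈(377,176.3) and (413.8,166.8); the nest's top face corners ≈(235.5,188.8), (277,190), (275.7,216), (233.3,215.5); pocket ≈(242,196)–(268.5,208).

Run:
```python
from h import *
p=plane('top',[[396.3,169]],.174);print('stem',p)
e=plane('top',[[377,176.3],[413.8,166.8]],.144);print('pin',e,e.mean(0))
v=e[0]-e[1];print('len',np.linalg.norm(v),'hook yaw',np.degrees(np.arctan2(-v[0],v[1])))
q=plane('top',[[235.5,188.8],[277,190],[275.7,216],[233.3,215.5]],.032);print('nest',q,q.mean(0),np.linalg.norm(np.roll(q,1,0)-q,axis=1))
v=q[0]+q[3]-q[1]-q[2];print(np.degrees(np.arctan2(-v[0],v[1])))
# side view
s=[335+ (155-0)*.3,200+(375-300)*.3];print(s)
o,r=ray('side',[s]);o2,r2=ray('top',[[396.3,169]])
A=np.c_[r[0],-r2[0]];t=np.linalg.lstsq(A,o2-o,rcond=None)[0];print('tri',o+r[0]*t[0],o2+r2[0]*t[1])
s=ctrl.get_state();from scipy.spatial.transform import Rotation as R
print(R.from_quat(s['eef_rot']).as_matrix().round(3))
```

```text
stem [[ 0.53851617 -0.28013703  0.174     ]]
pin [[ 0.52967902 -0.24010782  0.144     ]
 [ 0.55060172 -0.32823081  0.144     ]] [ 0.54014037 -0.28416931  0.144     ]
len 0.0905727339127971 hook yaw 13.356210883083126
nest [[ 5.32408315e-01  1.05737397e-01  3.20000000e-02]
 [ 5.26657334e-01 -3.49403182e-04  3.20000000e-02]
 [ 4.59499086e-01  3.79280855e-03  3.20000000e-02]
 [ 4.63442649e-01  1.10979654e-01  3.20000000e-02]] [0.49550185 0.05504011 0.032     ] [0.06916462 0.10624257 0.06728587 0.10725937]
-2.6026392876836124
[381.5, 222.5]
tri [ 0.53812801 -0.28036343  0.17170711] [ 0.53903308 -0.28056568  0.1719819 ]
[[-0.951  0.309 -0.001]
 [ 0.309  0.951 -0.001]
 [ 0.    -0.001 -1.   ]]
```

Call:
{"name": "drive_tool", "arguments": {"gripper": [0.09,0.09,0.09,0.09,0.09,0.09,0.09,0.09,0.09,0.09], "translation": [[-0.02,-0.015,-0.01],[-0.05,-0.035,-0.02],[-0.08,-0.055,-0.03],[-0.11,-0.075,-0.04],[-0.14,-0.1,-0.05],[-0.17,-0.12,-0.05],[-0.2,-0.14,-0.05],[-0.23,-0.16,-0.05],[-0.25,-0.175,-0.05],[-0.26,-0.18,-0.05]], "yaw": [3,9,16,23,30,37,44,51,56,58.6]}}

```text
time: 0.93
tool_pos: [0.355, 0.2454, 0.2498]
eef_rot: [0.622, 0.783, -0.0, 0.0]
ft_force: [0.7, 0.8, -0.3]
opening: 0.979
grasp_force: 0.0
```

Run:
```python
from h import *
for z in(0,.2,.4): print(z,plane('top',[[275,125],[400,122]],z).round(3).tolist())
print(plane('side',[[405,215],[440,250],[465,282]],0).round(3).tolist())
from scipy.spatial.transform import Rotation as R
s=ctrl.get_state();M=R.from_quat(s['eef_rot']).as_matrix();print(s['tool_pos'],M.round(3),s['joint_positions'].round(2))
for t in([.48,.07,.25],[.53,-.26,.25]):print(M.T@(np.array(t)-s['tool_pos']))
```

```text
0 [[0.714, 0.005, 0.0], [0.715, -0.336, 0.0]]
0.2 [[0.64, -0.008, 0.2], [0.641, -0.29, 0.2]]
0.4 [[0.567, -0.02, 0.4], [0.568, -0.245, 0.4]]
[[0.708, -0.053, -0.0], [0.73, -0.203, 0.0], [0.733, -0.316, 0.0]]
[0.35503316 0.24540369 0.24982826] [[-0.225  0.974 -0.   ]
 [ 0.974  0.225 -0.001]
 [-0.001 -0.    -1.   ]] [ 0.43  0.13  1.67 -0.    1.35  0.2 ]
[-1.99028979e-01  8.22840335e-02 -1.97153584e-05]
[-5.31815615e-01  5.67308679e-02  2.80782628e-04]
```

Call:
{"name": "drive_tool", "arguments": {"gripper": [0.09,0.09,0.09,0.09,0.09,0.09,0.09,0.09,0.09,0.09], "translation": [[-0.02,0.01,0],[-0.05,0.02,0],[-0.08,0.035,0],[-0.11,0.05,0],[-0.14,0.06,0],[-0.17,0.07,0],[-0.19,0.08,0],[-0.2,0.08,0],[-0.2,0.08,0],[-0.2,0.08,0]], "yaw": [0,0,0,0,0,0,0,0,0,0]}}

```text
time: 1.77
tool_pos: [0.4774, 0.0726, 0.2497]
eef_rot: [0.62, 0.785, -0.0, -0.001]
ft_force: [-1.1, 0.4, 0.1]
opening: 0.981
grasp_force: 0.0
```

Run:
```python
from h import *
w=info('wrist');np.savez('w1.npz',*w)
a=snap('wrist','w1.png')
print(w[2].round(3))
print(proj('wrist',[[.4955,.055,.032],[.5324,.1057,.032],[.5267,-.0003,.032],[.4595,.0038,.032],[.4634,.111,.032]],w))
```

```text
[[ 0.973  0.222  0.065  0.46 ]
 [ 0.231 -0.932 -0.278  0.147]
 [-0.001  0.285 -0.958  0.435]
 [ 0.     0.     0.     1.   ]]
[[329.02002748 187.97126257]
 [362.13433027 160.62318335]
 [339.94192983 226.17865683]
 [298.20634586 214.2696226 ]
 [316.63780031 145.80746877]]
```

View pics/w1.png

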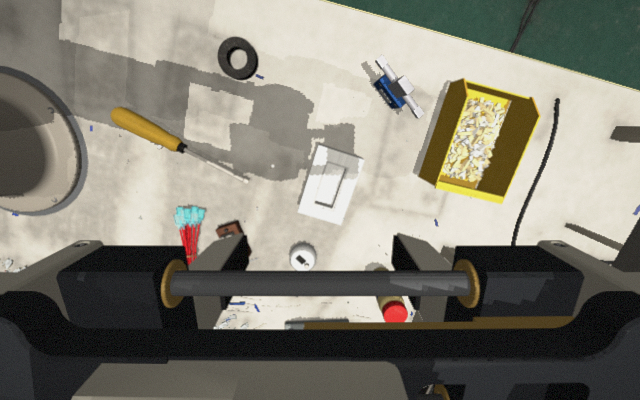

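The wrist view shows the nest at ≈(332,184), with the pocket outline around (333,188); this agrees with the estimate. I'll refine it by contour, then go to the hook.

Run:
```python
from h import *
z=np.load('w1.npz');w=(z['arr_0'],z['arr_1'],z['arr_2'])
a=cv2.imread('pics/w1.png');g=a[130:235,280:380]
b=cv2.cvtColor(g,cv2.COLOR_BGR2HSV)
m=((b[...,2]>190)&(b[...,1]<16)).astype(np.uint8)
n,l,s,c=cv2.connectedComponentsWithStats(m);k=1+np.argmax(s[1:,4]);print(s[k])
cs=cv2.findContours((l==k).astype(np.uint8),cv2.RETR_CCOMP,cv2.CHAIN_APPROX_NONE)
for cc,h in zip(cs[0],cs[1][0]):
    if len(cc)<12:continue
    p=plane('wrist',cc.reshape(-1,2)+[280,130],.032,w)
    print(len(cc),h[3],cv2.minAreaRect((p[:,:2]*1000).astype(np.float32)))
o=np.hstack([cv2.resize(g,(400,420)),cv2.resize(np.repeat((l==k)[...,None].astype(np.uint8)*255,3,2),(400,420))])
cv2.imwrite('pics/n1.png',o)
```

```text
[  18   28   67   67 2103]
329 -1 ((499.63067626953125, 57.170982360839844), (107.10578918457031, 77.97395324707031), 85.47624206542969)
```

Call:
{"name": "drive_tool", "arguments": {"gripper": [0.09,0.09,0.09,0.09,0.09,0.09,0.09,0.09,0.09,0.09], "translation": [[-0.02,-0.0,0],[-0.05,-0.005,0],[-0.09,-0.01,0],[-0.13,-0.01,0],[-0.17,-0.015,0],[-0.21,-0.02,0],[-0.25,-0.02,0],[-0.28,-0.02,0],[-0.3,-0.02,0],[-0.3,-0.02,0]], "yaw": [0,0,0,0,0,0,0,0,0,0]}}

```text
time: 2.65
tool_pos: [0.5287, -0.2265, 0.2494]
eef_rot: [0.62, 0.784, -0.0, 0.0]
ft_force: [-0.2, 1.3, -0.2]
opening: 0.979
grasp_force: 0.0
```

Run:
```python
from h import *
w=info('wrist');np.savez('w2.npz',*w)
a=snap('wrist','w2.png')
s=ctrl.get_state();print(s['tool_pos'],s['ft_force'],s['joint_positions'].round(2))
b=cv2.imread('pics/n1.png')
cv2.imwrite('pics/v2.png',np.vstack([cv2.resize(a[:,:,::-1],(640,400)),cv2.resize(b,(640,200))]))
```

```text
[ 0.52834531 -0.22441672  0.24951171] [0.3442965  0.835852   0.97835067] [-0.54  0.4   1.29  0.    1.44 -0.77]
```

View pics/v2.png

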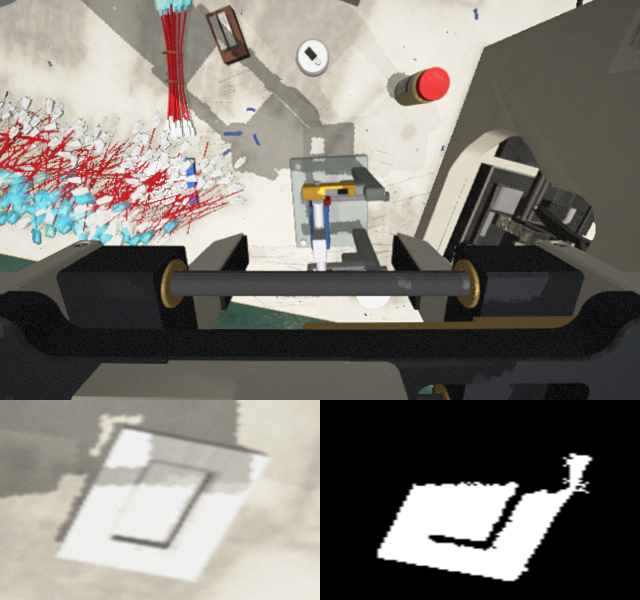

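Wrist view: hook base top edge at (290,158)–(368,156), nearer arm with yellow nose at ≈(328,190), and the pin running (315,200)→(320,268). The bottle is at (420,87) and clear. The lower inset shows the nest's top-face corners.

Run:
```python
from h import *
L=lambda f:(lambda z:(z['arr_0'],z['arr_1'],z['arr_2']))(np.load(f))
w1,w=L('w1.npz'),L('w2.npz')
q=plane('wrist',[[318.1,144.7],[364.4,159.4],[340.9,225.5],[297.8,212.4]],.032,w1);v=q[0]+q[3]-q[1]-q[2]
x=q[0]+q[1]-q[2]-q[3]
u=q[0]-q[1];print('nest',q.mean(0),q.round(4).tolist(),[np.degrees(np.arctan2(-t[0],t[1])) for t in(v,)],np.degrees(np.arctan2(x[1],x[0])))
e=plane('wrist',[[290,158],[368,156]],.012,w);t=e[1]-e[0];print('base',e,np.linalg.norm(t),np.degrees(np.arctan2(t[1],t[0])))
print(proj('wrist',[[.5385,-.28,.174],[.53,-.24,.144],[.55,-.328,.144]],w))
b=plane('top',[[340+30/4,130+140/4],[340+88/4,130+295/4],[340+303/4,130+243/4]],.012);print(b, np.degrees(np.arctan2(*(b[0]-b[1])[[1,0]])),np.degrees(np.arctan2(*(b[1]-b[2])[[1,0]]))-90)
a=cv2.imread('pics/w2.png')[150:285,270:390]
cv2.imwrite('pics/c3.png',cv2.resize(a,(533,600),interpolation=cv2.INTER_CUBIC))
```

```text
nest [0.49657656 0.05722971 0.032     ] [[0.4651, 0.113, 0.032], [0.5351, 0.1082, 0.032], [0.5279, 0.0011, 0.032], [0.4583, 0.0066, 0.032]] [np.float64(85.77779496073099)] 86.23059504124961
base [[ 0.47994996 -0.21719449  0.012     ]
 [ 0.59425476 -0.18704537  0.012     ]] 0.11821403845288954 14.775861386745705
[[317.16967151 251.41911257]
 [318.17390511 205.08624621]
 [317.64440397 277.48786637]]
[[ 0.59384116 -0.18577138  0.012     ]
 [ 0.48906645 -0.21906183  0.012     ]
 [ 0.52010519 -0.36212952  0.012     ]] 17.626804632980125 12.240704302377807
```

View pics/c3.png

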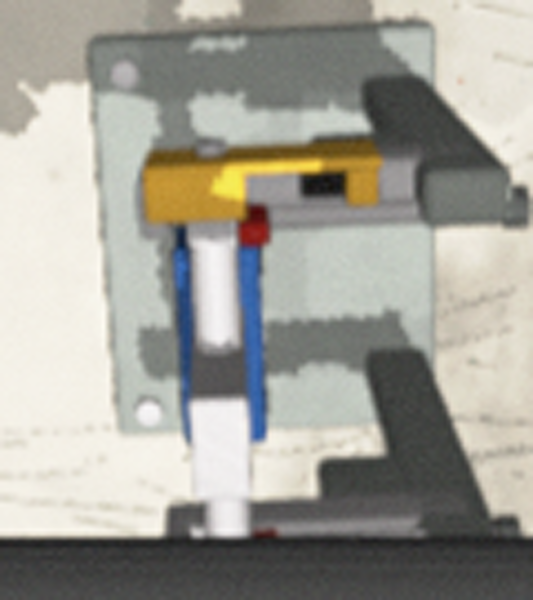

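Close crop: stem top face spans x 192–250 and y 398–498, so its centre is at ≈(319.7,250.9). The pin axis runs from (318.4,201.8) to (321.3,267).

Run:
```python
from h import *
L=lambda f:(lambda z:(z['arr_0'],z['arr_1'],z['arr_2']))(np.load(f))
w=L('w2.npz')
st=plane('wrist',[[319.7,250.9]],.174,w);e=plane('wrist',[[318.4,201.8],[321.3,267]],.144,w);t=e[0]-e[1]
print(st,e,np.degrees(np.arctan2(-t[0],t[1])))
bl=plane('wrist',[[270+92/4.44,150+40/4.44],[270+125/4.44,150+430/4.44]],.012,w);t=bl[0]-bl[1];print(bl,np.degrees(np.arctan2(-t[0],t[1])))
from scipy.spatial.transform import Rotation as R
s=ctrl.get_state();M=R.from_quat(s['eef_rot']).as_matrix();print(np.degrees(np.arctan2(M[1,1],M[0,1])))
for g in(st[0],np.array([.5385,-.28,.174])): print(M.T@(g-s['tool_pos']))
```

```text
[[ 0.54091211 -0.27882038  0.174     ]] [[ 0.52938184 -0.23628503  0.144     ]
 [ 0.55098315 -0.31334631  0.144     ]] 15.658897518691601
[[ 0.48132183 -0.2184405   0.012     ]
 [ 0.52277778 -0.35894617  0.012     ]] 16.438598420773676
13.382390547493104
[-0.05590446 -0.00033982  0.07546043]
[-0.05649378 -0.00295945  0.0754608 ]
```

Call:
{"name": "drive_tool", "arguments": {"gripper": [0.09,0.09,0.09,0.09,0.09,0.09,0.09,0.09,0.09,0.09], "translation": [[-0.02,-0.001,0],[-0.04,-0.001,0],[-0.056,-0.0015,0],[-0.056,-0.0015,0.02],[-0.056,-0.0015,0.045],[-0.056,-0.0015,0.07],[-0.056,-0.0015,0.095],[-0.056,-0.0015,0.11],[-0.056,-0.0015,0.12],[-0.056,-0.0015,0.12]], "yaw": [-1,-1.6,-1.6,-1.6,-1.6,-1.6,-1.6,-1.6,-1.6,-1.6]}}

```text
time: 3.53
tool_pos: [0.5391, -0.2766, 0.1282]
eef_rot: [0.608, 0.794, 0.0, -0.002]
ft_force: [0.2, -0.7, 0.3]
opening: 0.984
grasp_force: 0.0
```

Call:
{"name": "drive_tool", "arguments": {"gripper": [0.07,0.05,0.03,0.02,0.016,0.014,0.012,0.011,0.01,0.009], "translation": [[0,0,0],[0,0,0],[0,0,0],[0,0,0],[0,0,0],[0,0,0],[0,0,0],[0,0,0],[0,0,0],[0,0,0]], "yaw": [0,0,0,0,0,0,0,0,0,0], "newtons": 4}}

```text
time: 4.37
tool_pos: [0.5397, -0.2793, 0.13]
eef_rot: [0.609, 0.793, 0.0, -0.0]
ft_force: [-0.4, -0.3, 0.4]
opening: 0.306
grasp_force: 0.0
```

Run:
```python
from h import *
s=ctrl.get_state();print(s)
a=snap('side','s2.png');c=snap('top','t2.png')
r=lambda im,x,y,w,h:cv2.resize(im[y:y+h,x:x+w],(400,300),interpolation=cv2.INTER_CUBIC)
cv2.imwrite('pics/v4.png',np.hstack([r(a,320,160,140,105),r(c,340,130,100,75)])[:,:,::-1])
```

```text
{'time': 4.3667, 'joint_positions': array([-6.03715283e-01,  5.51308822e-01,  1.38574619e+00,  1.40195067e-04,
        1.20463709e+00, -8.65828460e-01]), 'joint_velocities': array([ 1.53079719e-03,  1.33262320e-03,  2.57095812e-04, -5.72044919e-05,
       -1.17177647e-03, -1.98778655e-03]), 'joint_torque': array([-4.92187362e-03, -5.27613008e+01, -2.35876340e+01,  2.33504002e-02,
        8.73839599e-02,  2.39837927e-04]), 'tool_pos': array([ 0.53971202, -0.27932831,  0.12996026]), 'eef_rot': array([ 6.08656862e-01,  7.93433562e-01,  6.28493087e-05, -5.29731794e-05]), 'ft_force': array([-0.37110235, -0.33007436,  0.35860154]), 'wrist_torque': array([-0.07717318,  0.0366197 ,  0.00435358]), 'grasp_force': 0.0, 'opening': 0.3063461651074131}
```

View pics/v4.png

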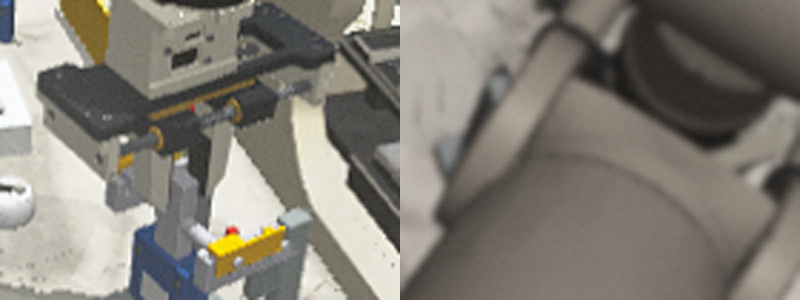

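The side view shows the fingers straddling the stem and still closing. Continuing to close.

Call:
{"name": "drive_tool", "arguments": {"gripper": [0.014,0.012,0.01,0.008,0.008,0.008,0.008,0.008,0.008,0.008], "translation": [[0,0,0],[0,0,0],[0,0,0],[0,0,0],[0,0,0],[0,0,0],[0,0,0],[0,0,0],[0,0,0],[0,0,0]], "yaw": [0,0,0,0,0,0,0,0,0,0], "newtons": 4}}

```text
time: 5.3
tool_pos: [0.5399, -0.2793, 0.13]
eef_rot: [0.609, 0.793, 0.0, 0.0]
ft_force: [1.3, 1.6, -1.3]
opening: 0.154
grasp_force: 4.0
```

Call:
{"name": "drive_tool", "arguments": {"gripper": [0.008,0.008,0.008,0.006,0.006,0.006,0.006,0.006,0.006,0.006], "translation": [[0,0,0],[0,0,0],[0,0,0],[0,0,0],[0,0,-0.0005],[0,0,-0.001],[0,0,-0.0015],[0,0,-0.002],[0,0,-0.002],[0,0,-0.002]], "yaw": [0,0,0,0,0,0,0,0,0,0], "newtons": 40}}

```text
time: 6.13
tool_pos: [0.5395, -0.2792, 0.1317]
eef_rot: [0.609, 0.793, -0.0, -0.0]
ft_force: [-0.1, 1.1, -5.1]
opening: 0.147
grasp_force: 40.0
```

```bash
cat > f.py <<'E'
from h import *
from scipy.spatial.transform import Rotation as R
S=[]
for i in range(4):
    eyes.camera('side');S.append(ctrl.get_state())
M=R.from_quat(S[-1]['eef_rot']).as_matrix();F=np.array([s['ft_force'] for s in S])
print('tool F',(F@M).round(1).tolist(),(F@M).mean(0).round(2),'pos',(np.array([s['tool_pos'] for s in S]).mean(0)*1000).round(1),'tau',np.mean([s['wrist_torque'] for s in S],0).round(2),S[-1]['grasp_force'],S[-1]['opening'],S[-1]['time'])
E
python3 f.py
```

```text
tool F [[-0.2, -0.1, 5.7], [-0.6, 0.0, 5.5], [-0.3, -0.3, 5.1], [-0.6, -0.6, 6.0]] [-0.44 -0.24  5.56] pos [ 539.6 -279.3  131.8] tau [-0.07  0.04  0.02] 39.953248500823975 0.14914122933737078 6.3333
```

Call:
{"name": "drive_tool", "arguments": {"gripper": [0.006,0.006,0.006,0.006,0.006,0.006,0.006,0.006,0.006,0.006], "translation": [[0,0.0005,0],[0,0.001,0],[0,0.0017,0],[0,0.0025,0],[0,0.0033,0],[0,0.004,0],[0,0.0046,0],[0,0.005,0],[0,0.005,0],[0,0.005,0]], "yaw": [0,0,0,0,0,0,0,0,0,0]}}

```text
time: 7.17
tool_pos: [0.5444, -0.2779, 0.1319]
eef_rot: [0.609, 0.793, -0.0, -0.0]
ft_force: [-3.8, -1.0, -5.5]
opening: 0.148
grasp_force: 40.0
```

```bash
python3 f.py
```

```text
tool F [[-0.1, -3.4, 3.6], [0.3, -3.6, 3.6], [1.4, -3.4, 5.2], [1.0, -4.4, 5.1]] [ 0.64 -3.7   4.38] pos [ 544.4 -277.9  131.9] tau [-0.16  0.78  0.03] 39.95924413204193 0.14593534411122128 7.3667
```

Call:
{"name": "drive_tool", "arguments": {"gripper": [0.006,0.006,0.006,0.006,0.006,0.006,0.006,0.006,0.006,0.006], "translation": [[0,0.0003,0],[0,0.0006,0],[0,0.0008,0],[0,0.0008,0],[0,0.0008,0],[0,0.0008,0],[0,0.0008,0],[0,0.0008,0],[0,0.0008,0],[0,0.0008,0]], "yaw": [0,0,0,0,0,0,0,0,0,0]}}

```text
time: 8.2
tool_pos: [0.5453, -0.2777, 0.1319]
eef_rot: [0.609, 0.793, 0.0, -0.0]
ft_force: [-4.9, 0.2, -5.4]
opening: 0.149
grasp_force: 40.0
```

Call:
{"name": "drive_tool", "arguments": {"gripper": [0.006,0.006,0.006,0.006,0.006,0.006,0.006,0.006,0.006,0.006], "translation": [[0,0.0001,0],[0,0.0002,0],[0,0.0003,0],[0,0.0004,0],[0,0.0005,0],[0,0.0006,0],[0,0.0007,0],[0,0.0008,0],[0,0.0008,0],[0,0.0008,0]], "yaw": [0,0,0,0,0,0,0,0,0,0]}}

```text
time: 9.03
tool_pos: [0.5461, -0.2775, 0.1319]
eef_rot: [0.609, 0.793, 0.0, -0.0]
ft_force: [-5.2, 1.0, -5.6]
opening: 0.148
grasp_force: 40.0
```

Call:
{"name": "drive_tool", "arguments": {"gripper": [0.006,0.006,0.006,0.006,0.006,0.006,0.006,0.006,0.006,0.006], "translation": [[0,0.0002,0],[0,0.0004,0],[0,0.0006,0],[0,0.0008,0],[0,0.0008,0],[0,0.0008,0],[0,0.0008,0],[0,0.0008,0],[0,0.0008,0],[0,0.0008,0]], "yaw": [0,0,0,0,0,0,0,0,0,0]}}

```text
time: 9.87
tool_pos: [0.5469, -0.2774, 0.132]
eef_rot: [0.609, 0.793, 0.0, -0.0]
ft_force: [-4.7, 0.7, -6.2]
opening: 0.145
grasp_force: 40.0
```

Call:
{"name": "drive_tool", "arguments": {"gripper": [0.006,0.006,0.006,0.006,0.006,0.006,0.006,0.006,0.006,0.006], "translation": [[0,0.0002,0],[0,0.0004,0],[0,0.0006,0],[0,0.0008,0],[0,0.0008,0],[0,0.0008,0],[0,0.0008,0],[0,0.0008,0],[0,0.0008,0],[0,0.0008,0]], "yaw": [0,0,0,0,0,0,0,0,0,0]}}

```text
time: 10.7
tool_pos: [0.5477, -0.2772, 0.132]
eef_rot: [0.609, 0.793, 0.0, -0.0]
ft_force: [-5.0, 1.2, -6.8]
opening: 0.15
grasp_force: 40.0
```

Call:
{"name": "drive_tool", "arguments": {"gripper": [0.006,0.006,0.006,0.006,0.006,0.006,0.006,0.006,0.006,0.006], "translation": [[0,0.0002,0],[0,0.0004,0],[0,0.0006,0],[0,0.0008,0],[0,0.0008,0],[0,0.0008,0],[0,0.0008,0],[0,0.0008,0],[0,0.0008,0],[0,0.0008,0]], "yaw": [0,0,0,0,0,0,0,0,0,0]}}

```text
time: 11.53
tool_pos: [0.5484, -0.277, 0.132]
eef_rot: [0.609, 0.793, 0.0, -0.0]
ft_force: [-4.6, 0.2, -7.2]
opening: 0.151
grasp_force: 40.0
```

Call:
{"name": "drive_tool", "arguments": {"gripper": [0.006,0.006,0.006,0.006,0.006,0.006,0.006,0.006,0.006,0.006], "translation": [[0,0.0002,0],[0,0.0004,0],[0,0.0006,0],[0,0.0008,0],[0,0.0008,0],[0,0.0008,0],[0,0.0008,0],[0,0.0008,0],[0,0.0008,0],[0,0.0008,0]], "yaw": [0,0,0,0,0,0,0,0,0,0]}}

```text
time: 12.37
tool_pos: [0.5491, -0.2768, 0.132]
eef_rot: [0.609, 0.793, -0.0, -0.0]
ft_force: [-5.1, 0.9, -5.7]
opening: 0.149
grasp_force: 40.0
```

```bash
python3 f.py
```

```text
tool F [[2.1, -4.9, 6.3], [1.8, -5.2, 4.9], [2.2, -4.9, 6.2], [2.1, -4.7, 6.2]] [ 2.04 -4.9   5.9 ] pos [ 549.1 -276.8  132. ] tau [0.08 1.04 0.02] 39.96241271495819 0.15016378350370702 12.5667
```

Call:
{"name": "drive_tool", "arguments": {"gripper": [0.006,0.006,0.006,0.006,0.006,0.006,0.006,0.006,0.006,0.006], "translation": [[0.0002,0.0002,0],[0.0004,0.0004,0],[0.0006,0.0006,0],[0.0006,0.0008,0],[0.0006,0.0008,0],[0.0006,0.0008,0],[0.0006,0.0008,0],[0.0006,0.0008,0],[0.0006,0.0008,0],[0.0006,0.0008,0]], "yaw": [0,0,0,0,0,0,0,0,0,0]}}

```text
time: 13.4
tool_pos: [0.5499, -0.2764, 0.1321]
eef_rot: [0.609, 0.793, -0.0, 0.0]
ft_force: [-4.6, -2.9, -6.2]
opening: 0.149
grasp_force: 40.0
```

Call:
{"name": "drive_tool", "arguments": {"gripper": [0.006,0.006,0.006,0.006,0.006,0.006,0.006,0.006,0.006,0.006], "translation": [[0,0.0002,0],[0,0.0004,0],[0,0.0006,0],[0,0.0008,0],[0,0.0008,0],[0,0.0008,0],[0,0.0008,0],[0,0.0008,0],[0,0.0008,0],[0,0.0008,0]], "yaw": [0,0,0,0,0,0,0,0,0,0]}}

```text
time: 14.23
tool_pos: [0.5507, -0.2762, 0.1321]
eef_rot: [0.609, 0.793, -0.0, 0.0]
ft_force: [-3.8, -2.9, -7.4]
opening: 0.147
grasp_force: 40.0
```

Call:
{"name": "drive_tool", "arguments": {"gripper": [0.006,0.006,0.006,0.006,0.006,0.006,0.006,0.006,0.006,0.006], "translation": [[0,0.0002,0],[0,0.0004,0],[0,0.0006,0],[0,0.0008,0],[0,0.0008,0],[0,0.0008,0],[0,0.0008,0],[0,0.0008,0],[0,0.0008,0],[0,0.0008,0]], "yaw": [0,0,0,0,0,0,0,0,0,0]}}

```text
time: 15.07
tool_pos: [0.5514, -0.276, 0.1321]
eef_rot: [0.609, 0.793, -0.0, 0.0]
ft_force: [-5.4, -2.3, -7.2]
opening: 0.149
grasp_force: 40.0
```

Call:
{"name": "drive_tool", "arguments": {"gripper": [0.006,0.006,0.006,0.006,0.006,0.006,0.006,0.006,0.006,0.006], "translation": [[0,0.0002,0],[0,0.0004,0],[0,0.0006,0],[0,0.0008,0],[0,0.0008,0],[0,0.0008,0],[0,0.0008,0],[0,0.0008,0],[0,0.0008,0],[0,0.0008,0]], "yaw": [0,0,0,0,0,0,0,0,0,0]}}

```text
time: 15.9
tool_pos: [0.5521, -0.2758, 0.1321]
eef_rot: [0.609, 0.793, -0.0, 0.0]
ft_force: [-4.6, -3.4, -6.9]
opening: 0.147
grasp_force: 40.0
```

Call:
{"name": "drive_tool", "arguments": {"gripper": [0.006,0.006,0.006,0.006,0.006,0.006,0.006,0.006,0.006,0.006], "translation": [[0,0.0002,0],[0,0.0004,0],[0,0.0006,0],[0,0.0008,0],[0,0.0008,0],[0,0.0008,0],[0,0.0008,0],[0,0.0008,0],[0,0.0008,0],[0,0.0008,0]], "yaw": [0,0,0,0,0,0,0,0,0,0]}}

```text
time: 16.73
tool_pos: [0.5528, -0.2756, 0.1321]
eef_rot: [0.609, 0.793, -0.0, 0.0]
ft_force: [-5.7, -2.6, -6.2]
opening: 0.146
grasp_force: 40.0
```

Call:
{"name": "drive_tool", "arguments": {"gripper": [0.006,0.006,0.006,0.006,0.006,0.006,0.006,0.006,0.006,0.006], "translation": [[0,0.0002,0],[0,0.0004,0],[0,0.0006,0],[0,0.0008,0],[0,0.0008,0],[0,0.0008,0],[0,0.0008,0],[0,0.0008,0],[0,0.0008,0],[0,0.0008,0]], "yaw": [0,0,0,0,0,0,0,0,0,0]}}

```text
time: 17.57
tool_pos: [0.5536, -0.2754, 0.1321]
eef_rot: [0.609, 0.793, -0.0, 0.0]
ft_force: [-6.0, -1.3, -6.8]
opening: 0.147
grasp_force: 40.0
```

Call:
{"name": "drive_tool", "arguments": {"gripper": [0.006,0.006,0.006,0.006,0.006,0.006,0.006,0.006,0.006,0.006], "translation": [[0,0.0002,0],[0,0.0004,0],[0,0.0006,0],[0,0.0008,0],[0,0.0008,0],[0,0.0008,0],[0,0.0008,0],[0,0.0008,0],[0,0.0008,0],[0,0.0008,0]], "yaw": [0,0,0,0,0,0,0,0,0,0]}}

```text
time: 18.4
tool_pos: [0.5543, -0.2752, 0.1321]
eef_rot: [0.609, 0.793, -0.0, 0.0]
ft_force: [-5.7, -2.3, -6.1]
opening: 0.149
grasp_force: 40.0
```

Call:
{"name": "drive_tool", "arguments": {"gripper": [0.006,0.006,0.006,0.006,0.006,0.006,0.006,0.006,0.006,0.006], "translation": [[0,0.0002,0],[0,0.0004,0],[0,0.0006,0],[0,0.0008,0],[0,0.0008,0],[0,0.0008,0],[0,0.0008,0],[0,0.0008,0],[0,0.0008,0],[0,0.0008,0]], "yaw": [0,0,0,0,0,0,0,0,0,0]}}

```text
time: 19.23
tool_pos: [0.555, -0.275, 0.1321]
eef_rot: [0.609, 0.793, -0.0, 0.0]
ft_force: [-5.9, -1.5, -6.2]
opening: 0.148
grasp_force: 40.0
```

Call:
{"name": "drive_tool", "arguments": {"gripper": [0.006,0.006,0.006,0.006,0.006,0.006,0.006,0.006,0.006,0.006], "translation": [[0,0.0002,0],[0,0.0004,0],[0,0.0006,0],[0,0.0008,0],[0,0.0008,0],[0,0.0008,0],[0,0.0008,0],[0,0.0008,0],[0,0.0008,0],[0,0.0008,0]], "yaw": [0,0,0,0,0,0,0,0,0,0]}}

```text
time: 20.07
tool_pos: [0.5556, -0.2748, 0.1321]
eef_rot: [0.609, 0.793, -0.0, -0.0]
ft_force: [-6.9, -1.7, -6.2]
opening: 0.148
grasp_force: 40.0
```

Call:
{"name": "drive_tool", "arguments": {"gripper": [0.006,0.006,0.006,0.006,0.006,0.006,0.006,0.006,0.006,0.006], "translation": [[0,0.0001,0],[0,0.0002,0],[0,0.0003,0],[0,0.0004,0],[0,0.0005,0],[0,0.0006,0],[0,0.0006,0],[0,0.0006,0],[0,0.0006,0],[0,0.0006,0]], "yaw": [0,0,0,0,0,0,0,0,0,0]}}

```text
time: 20.9
tool_pos: [0.5558, -0.2747, 0.1321]
eef_rot: [0.609, 0.793, -0.001, -0.0]
ft_force: [-8.1, -2.2, -4.9]
opening: 0.145
grasp_force: 40.0
```

```bash
python3 f.py
```

```text
tool F [[-1.2, -6.9, 5.4], [-0.3, -7.9, 5.5], [-0.5, -7.4, 5.7], [-0.3, -8.3, 5.5]] [-0.59 -7.63  5.51] pos [ 555.8 -274.7  132.1] tau [-0.62  1.46  0.09] 39.967360496520996 0.14884451679658234 21.1
```

Call:
{"name": "drive_tool", "arguments": {"gripper": [0.006,0.006,0.006,0.006,0.006,0.006,0.006,0.006,0.006,0.006], "translation": [[0,0.0001,0],[0,0.0002,0],[0,0.0003,0],[0,0.0004,0],[0,0.0005,0],[0,0.0006,0],[0,0.0006,0],[0,0.0006,0],[0,0.0006,0],[0,0.0006,0]], "yaw": [0,0,0,0,0,0,0,0,0,0]}}

```text
time: 21.93
tool_pos: [0.5561, -0.2747, 0.1321]
eef_rot: [0.609, 0.793, -0.001, -0.001]
ft_force: [-8.9, -2.8, -4.4]
opening: 0.15
grasp_force: 40.0
```

```bash
python3 f.py
```

```text
tool F [[-0.7, -9.0, 5.5], [-0.6, -8.6, 5.1], [-0.4, -8.7, 3.8], [-1.3, -8.8, 4.5]] [-0.76 -8.77  4.74] pos [ 556.2 -274.6  132.1] tau [-0.64  1.62  0.16] 39.97554302215576 0.14851310355163838 22.1333
```

Call:
{"name": "drive_tool", "arguments": {"gripper": [0.006,0.006,0.006,0.006,0.006,0.006,0.006,0.006,0.006,0.006], "translation": [[0,0.0001,0],[0,0.0002,0],[0,0.0003,0],[0,0.0004,0],[0,0.0005,0],[0,0.0006,0],[0,0.0006,0],[0,0.0006,0],[0,0.0006,0],[0,0.0006,0]], "yaw": [0,0,0,0,0,0,0,0,0,0]}}

```text
time: 22.97
tool_pos: [0.5564, -0.2746, 0.1321]
eef_rot: [0.609, 0.794, -0.001, -0.001]
ft_force: [-9.6, -3.0, -4.2]
opening: 0.152
grasp_force: 40.0
```

```bash
python3 f.py
```

```text
tool F [[-0.7, -10.6, 4.4], [-0.7, -9.7, 5.2], [-0.6, -9.8, 4.0], [-0.4, -10.7, 4.9]] [ -0.6  -10.19   4.61] pos [ 556.4 -274.6  132.1] tau [-0.71  1.86  0.21] 39.98819589614868 0.14961257945678455 23.1667
```

Only one buffer (left) seems to be bearing: the stiffness is half the stated value and the z moment is rising. I'll turn slightly to bring the right end up.

Call:
{"name": "drive_tool", "arguments": {"gripper": [0.006,0.006,0.006,0.006,0.006,0.006,0.006,0.006,0.006,0.006], "translation": [[0,0,0],[0,0.0001,0],[0,0.0002,0],[0,0.0003,0],[0,0.0003,0],[0,0.0003,0],[0,0.0003,0],[0,0.0003,0],[0,0.0003,0],[0,0.0003,0]], "yaw": [-0.2,-0.4,-0.6,-0.8,-0.8,-0.8,-0.8,-0.8,-0.8,-0.8]}}

```text
time: 24.0
tool_pos: [0.5565, -0.2746, 0.1321]
eef_rot: [0.603, 0.798, -0.001, -0.001]
ft_force: [-10.8, -3.4, -4.0]
opening: 0.152
grasp_force: 40.0
```

```bash
python3 f.py
```

```text
tool F [[-0.6, -10.6, 5.0], [-1.1, -11.8, 4.7], [0.1, -11.0, 3.8], [-1.1, -10.6, 3.7]] [ -0.7  -10.98   4.31] pos [ 556.5 -274.6  132.1] tau [-0.75  1.98  0.  ] 39.98139560222626 0.1505582027823777 24.2
```

Balanced now (z moment ≈ 0, push 11 N), so both keepers are fully open. I'll lift a little first and check for catching.

Call:
{"name": "drive_tool", "arguments": {"gripper": [0.006,0.006,0.006,0.006,0.006,0.006,0.006,0.006,0.006,0.006], "translation": [[0,0,-0.0005],[0,0,-0.001],[0,0,-0.0015],[0,0,-0.002],[0,0,-0.0025],[0,0,-0.003],[0,0,-0.0035],[0,0,-0.0035],[0,0,-0.0035],[0,0,-0.0035]], "yaw": [0,0,0,0,0,0,0,0,0,0]}}

```text
time: 25.03
tool_pos: [0.5563, -0.2741, 0.1345]
eef_rot: [0.603, 0.798, -0.001, -0.002]
ft_force: [-9.1, -2.7, -9.0]
opening: 0.146
grasp_force: 40.0
```

```bash
python3 f.py
```

```text
tool F [[-0.1, -9.6, 9.1], [-1.0, -9.2, 9.1], [-0.3, -9.4, 9.1], [-0.7, -9.5, 9.7]] [-0.5  -9.43  9.25] pos [ 556.3 -274.1  134.5] tau [-0.66  1.77 -0.01] 39.97845411300659 0.15026633163707195 25.2333
```

Call:
{"name": "drive_tool", "arguments": {"gripper": [0.006,0.006,0.006,0.006,0.006,0.006,0.006,0.006,0.006,0.006], "translation": [[0,0,-0.0003],[0,0,-0.0006],[0,0,-0.0009],[0,0,-0.0012],[0,0,-0.0015],[0,0,-0.0015],[0,0,-0.0015],[0,0,-0.0015],[0,0,-0.0015],[0,0,-0.0015]], "yaw": [0,0,0,0,0,0,0,0,0,0]}}

```text
time: 26.07
tool_pos: [0.5562, -0.274, 0.1359]
eef_rot: [0.603, 0.798, -0.001, -0.002]
ft_force: [-9.1, -2.3, -9.0]
opening: 0.148
grasp_force: 40.0
```

```bash
python3 f.py
```

```text
tool F [[0.2, -9.0, 9.6], [-0.4, -9.1, 9.7], [-0.3, -9.0, 9.2], [-1.1, -8.7, 9.0]] [-0.4  -8.97  9.37] pos [ 556.2 -274.   135.9] tau [-0.63  1.78 -0.02] 39.97813940048218 0.14956807415868228 26.2667
```

Call:
{"name": "drive_tool", "arguments": {"gripper": [0.006,0.006,0.006,0.006,0.006,0.006,0.006,0.006,0.006,0.006], "translation": [[0,0.0002,-0.001],[0,0.0004,-0.002],[0,0.0004,-0.004],[0,0.0004,-0.006],[0,0.0004,-0.008],[0,0.0004,-0.01],[0,0.0004,-0.012],[0,0.0004,-0.014],[0,0.0004,-0.016],[0,0.0004,-0.018]], "yaw": [0,0,0,0,0,0,0,0,0,0]}}

```text
time: 27.1
tool_pos: [0.5599, -0.2736, 0.1558]
eef_rot: [0.603, 0.798, 0.001, 0.002]
ft_force: [-0.5, 0.3, -5.1]
opening: 0.151
grasp_force: 40.0
```

Call:
{"name": "drive_tool", "arguments": {"gripper": [0.006,0.006,0.006,0.006,0.006,0.006,0.006,0.006,0.006,0.006], "translation": [[0,0,-0.005],[0,0,-0.013],[0,0,-0.025],[0,0,-0.038],[0,0,-0.051],[0,0,-0.064],[0,0,-0.077],[0,0,-0.09],[0,0,-0.099],[0,0,-0.105]], "yaw": [0,0,0,0,0,0,0,0,0,0]}}

```text
time: 27.93
tool_pos: [0.5591, -0.2738, 0.2621]
eef_rot: [0.603, 0.798, 0.0, 0.002]
ft_force: [-0.7, 0.5, -5.8]
opening: 0.144
grasp_force: 40.0
```

```bash
cat > g.py <<'E'
from h import *
from scipy.spatial.transform import Rotation as R
s=ctrl.get_state();M=R.from_quat(s['eef_rot']).as_matrix();p=s['tool_pos']
print(p,s['time'],s['grasp_force'],'yaw',np.degrees(np.arctan2(M[1,1],M[0,1])))
print('shift',(M.T@(np.array([.496,.0561,.25])-p)).round(4),s['joint_positions'].round(2))
E
python3 g.py
```

```text
[ 0.55907411 -0.27378488  0.26210798] 27.9333 39.95323956012726 yaw 15.834344236739753
shift [0.3346 0.0293 0.0115] [-0.58  0.49  1.12  0.    1.53 -0.86]
```

Call:
{"name": "drive_tool", "arguments": {"gripper": [0.006,0.006,0.006,0.006,0.006,0.006,0.006,0.006,0.006,0.006], "translation": [[0.015,0.001,0],[0.045,0.004,0],[0.085,0.008,0],[0.125,0.011,0],[0.165,0.014,0],[0.205,0.018,0],[0.245,0.021,0],[0.285,0.025,0],[0.32,0.028,0],[0.335,0.029,0]], "yaw": [0,1.5,4,6.5,9,11.5,14,16.5,18.5,19.5]}}

```text
time: 28.77
tool_pos: [0.4936, 0.0609, 0.2605]
eef_rot: [0.729, 0.685, 0.001, -0.001]
ft_force: [1.3, 0.1, -5.4]
opening: 0.149
grasp_force: 40.0
```

Call:
{"name": "drive_tool", "arguments": {"gripper": [0.006,0.006,0.006,0.006,0.006,0.006,0.006,0.006,0.006,0.006], "translation": [[0,0,0.005],[0,0,0.015],[0,0,0.03],[0,0,0.045],[0,0,0.06],[0,0,0.075],[0,0,0.09],[0,0,0.1],[0,0,0.105],[0,0,0.105]], "yaw": [0,0,0,0,0,0,0,0,0,0]}}

```text
time: 29.6
tool_pos: [0.4945, 0.0561, 0.154]
eef_rot: [0.73, 0.684, -0.001, -0.001]
ft_force: [-0.2, -0.5, -4.7]
opening: 0.146
grasp_force: 40.0
```

```bash
python3 g.py
python3 - <<'E'
from h import *
w=info('wrist');np.savez('w5.npz',*w)
a=snap('wrist','w5.png');b=snap('side','s5.png')
r=lambda im,x,y,w,h:cv2.resize(im[y:y+h,x:x+w],(400,400),interpolation=cv2.INTER_CUBIC)
cv2.imwrite('pics/v5.png',np.hstack([r(a,240,110,160,160),r(b,260,130,110,110)])[:,:,::-1])
E
```

```text
[0.49445251 0.05609666 0.15398758] 29.6 39.997610449790955 yaw -3.6976077477384712
shift [ 0.0001  0.0013 -0.096 ] [-0.04  0.34  1.67 -0.    1.14  0.02]
```

View pics/v5.png

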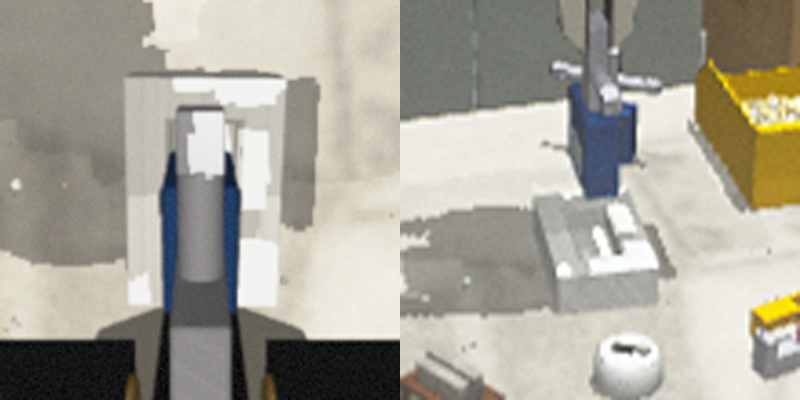

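Wrist crop: nest top edges at x≈126–286 and y≈75–305, block at x≈163–238, pin end top at ≈(200,108). The side view shows the block upright above the nest.

Run:
```python
from h import *
L=lambda f:(lambda z:(z['arr_0'],z['arr_1'],z['arr_2']))(np.load(f))
w=L('w5.npz');P=lambda pts,z:plane('wrist',[[240+a/2.5,110+b/2.5] for a,b in pts],z,w)
q=P([(126,75),(286,75),(277,305),(130,305)],.032);print('nest',q.round(4).tolist(),q.mean(0))
print(np.degrees(np.arctan2(*(q[1]-q[2])[[0,1]])),np.degrees(np.arctan2(*(q[0]-q[3])[[0,1]])))
e=P([(177,108),(224,108)],.170);print('pin end',e)
b=P([(164,300),(238,300),(162,185),(238,185)],.136);print('block',b)
```

```text
nest [[0.4662, 0.1134, 0.032], [0.5353, 0.1089, 0.032], [0.5279, 0.0017, 0.032], [0.4579, 0.0062, 0.032]] [0.49682612 0.05756774 0.032     ]
3.9771762435713636 4.430430330451137
pin end [[0.49300093 0.11358671 0.17      ]
 [0.50434282 0.11285256 0.17      ]]
block [[0.48303355 0.0501257  0.136     ]
 [0.50629954 0.04863689 0.136     ]
 [0.48538536 0.08714915 0.136     ]
 [0.50811701 0.08568414 0.136     ]]
```

Call:
{"name": "drive_tool", "arguments": {"gripper": [0.006,0.006,0.006,0.006,0.006,0.006,0.006,0.006,0.006,0.006], "translation": [[0.001,0.0017,0.002],[0.001,0.0017,0.006],[0.001,0.0017,0.012],[0.001,0.0017,0.02],[0.001,0.0017,0.028],[0.001,0.0017,0.036],[0.001,0.0017,0.042],[0.001,0.0017,0.046],[0.001,0.0017,0.049],[0.001,0.0017,0.05]], "yaw": [0.4,0.4,0.4,0.4,0.4,0.4,0.4,0.4,0.4,0.4]}}

```text
time: 30.53
tool_pos: [0.4966, 0.0574, 0.1045]
eef_rot: [0.732, 0.682, -0.0, -0.0]
ft_force: [0.0, -0.3, -5.4]
opening: 0.149
grasp_force: 40.0
```

```bash
python3 f.py
```

```text
tool F [[-0.6, 0.3, 6.1], [-0.8, -0.5, 4.7], [-0.6, -0.3, 4.6], [0.0, -0.3, 4.9]] [-0.5  -0.18  5.07] pos [496.9  57.4 105. ] tau [-0.11  0.06 -0.02] 39.99767303466797 0.14695707121808219 30.7333
```

Call:
{"name": "drive_tool", "arguments": {"gripper": [0.006,0.006,0.006,0.006,0.006,0.006,0.006,0.006,0.006,0.006], "translation": [[0,0,0.002],[0,0,0.004],[0,0,0.006],[0,0,0.008],[0,0,0.01],[0,0,0.0115],[0,0,0.013],[0,0,0.014],[0,0,0.0145],[0,0,0.0145]], "yaw": [0,0,0,0,0,0,0,0,0,0]}}

```text
time: 31.57
tool_pos: [0.4967, 0.0574, 0.0904]
eef_rot: [0.732, 0.681, -0.0, -0.0]
ft_force: [-0.4, -0.3, -4.7]
opening: 0.15
grasp_force: 40.0
```

```bash
python3 f.py
```

```text
tool F [[0.2, 0.1, 5.6], [0.2, -0.8, 4.6], [0.2, -0.1, 6.2], [0.5, 0.8, 6.1]] [ 0.27 -0.02  5.6 ] pos [496.8  57.4  90.6] tau [-0.08  0.03  0.02] 39.99776065349579 0.14567823162965404 31.7667
```

Not yet bearing on the floor, so going a little further.

Call:
{"name": "drive_tool", "arguments": {"gripper": [0.006,0.006,0.006,0.006,0.006,0.006,0.006,0.006,0.006,0.006], "translation": [[0,0,0.0003],[0,0,0.0006],[0,0,0.0009],[0,0,0.0012],[0,0,0.0015],[0,0,0.0015],[0,0,0.0015],[0,0,0.0015],[0,0,0.0015],[0,0,0.0015]], "yaw": [0,0,0,0,0,0,0,0,0,0]}}

```text
time: 32.6
tool_pos: [0.4973, 0.0577, 0.0901]
eef_rot: [0.732, 0.682, 0.001, 0.001]
ft_force: [-1.6, 1.4, 6.0]
opening: 0.148
grasp_force: 40.0
```

```bash
python3 f.py
```

```text
tool F [[1.9, -2.1, -5.9], [2.1, -2.0, -7.4], [1.6, -2.4, -6.7], [1.2, -1.6, -6.7]] [ 1.72 -2.03 -6.67] pos [497.3  57.7  90.1] tau [ 0.14  0.54 -0.03] 40.02399802207947 0.14671748992345662 32.8
```

It's home (contact at underside ≈12 mm). Unload and release.

Call:
{"name": "drive_tool", "arguments": {"gripper": [0.006,0.006,0.006,0.014,0.018,0.025,0.035,0.05,0.06,0.07], "translation": [[0,0,-0.0005],[0,0,-0.001],[0,0,-0.001],[0,0,-0.001],[0,0,-0.001],[0,0,-0.001],[0,0,-0.001],[0,0,-0.001],[0,0,-0.001],[0,0,-0.001]], "yaw": [0,0,0,0,0,0,0,0,0,0]}}

```text
time: 33.63
tool_pos: [0.4968, 0.0574, 0.09]
eef_rot: [0.732, 0.681, 0.0, 0.0]
ft_force: [-0.7, -0.1, -0.4]
opening: 0.514
grasp_force: 0.0
```

Call:
{"name": "drive_tool", "arguments": {"gripper": [0.08,0.08,0.08,0.08,0.08,0.08,0.08,0.08,0.08,0.08], "translation": [[0,0,0],[0,0,0],[0,0,0],[0,0,0],[0,0,-0.01],[0,0,-0.03],[0,0,-0.05],[0,0,-0.075],[0,0,-0.1],[0,0,-0.11]], "yaw": [0,0,0,0,0,0,0,0,0,0]}}

```text
time: 34.47
tool_pos: [0.4981, 0.0574, 0.2034]
eef_rot: [0.732, 0.682, 0.002, 0.002]
ft_force: [1.2, -0.5, 0.1]
opening: 0.873
grasp_force: 0.0
```

Run:
```python
from h import *
w=info('wrist');a=snap('wrist','w6.png');b=snap('side','s6.png')
r=lambda im,x,y,w,h:cv2.resize(im[y:y+h,x:x+w],(400,400),interpolation=cv2.INTER_CUBIC)
cv2.imwrite('pics/v6.png',np.hstack([r(a,240,110,160,160),r(b,280,130,150,150)])[:,:,::-1])
print(ctrl.get_state()['opening'],proj('wrist',[[.4968,.0576,.032],[.4968,.0576,.134]],w))
```

```text
0.8705256529239525 [[318.02290028 180.40087806]
 [317.86548295 202.91520027]]
```

View pics/v6.png

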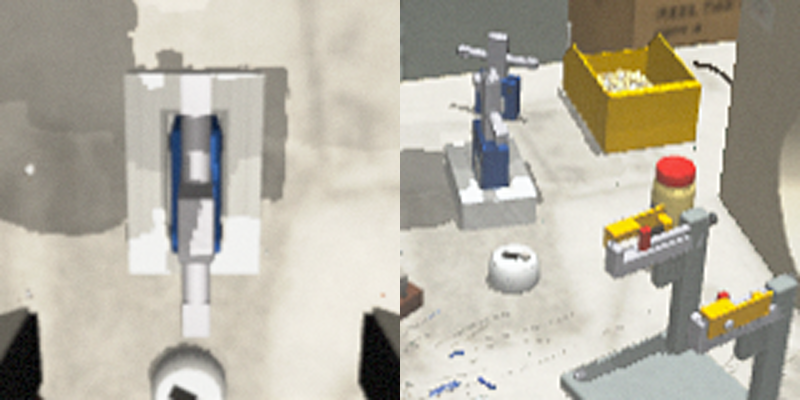

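The pictures show the carrier standing upright in the middle of the nest. The gripper is clear of it, the keepers are back in place, and the other things are undisturbed.

```bash
python3 -c "
from workcell import ctrl
print(ctrl.close_job())"
```

```text
the job is handed in; nothing more can be done
None
```

The carrier is off the hook and stands upright in the nest, fully home and released. Both keepers look closed in the last picture and nothing else on the bench looks moved. I handed the job in at about 34.6 s; no verdict was returned.

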